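Push a pine block home in the length stop and close the runner on it

TASK

Set the pine block in the length stop ready for drilling, by pushing only: never lift the block off the table. First push its long side flat against the fence, then push the sliding runner along the fence until the block sits tight between the runner and the fixed end stop, still flat against the fence. Leave everything else on the table where it is.

Things in the scene. Friction and masses are not known exactly. Their poses are not given: they have to be found in the camera images.
- stop: Length stop fixed to the table: aluminium fence 340 mm long, 24 deep, 40 high. Origin on the table below the fence's front (robot-side) face. x points level away from the robot, square to the fence; y along the fence to the left. Front face at x = 0, from y = -140 to 200 mm. Fixed end stop at the right end: see end_stop_face.
- end_stop_face (a point): Centre of the end stop's inner face, which looks left to the runner and against which the block's end is set; 22 mm above the table, 33 mm before the fence, at y = -120 mm in the stop's frame. The end stop is a dark steel bar 20 mm thick, 44 mm high, standing out 66 mm before the fence. Axes as the stop's.
- runner (a joint): How far the runner has slid along the fence towards the end stop (m): 0 = far left, limit 0.20, starts at 0 to 0.03. Its pressing face is at y = 0.160 minus this in the stop's frame; with the block tight it reads 0.135. Even friction of about 1.5 N, no spring: it stays where it is left.
- runner_face (a point): Centre of the runner's pressing face, which looks right to the end stop; 24 mm above the table, 35 mm before the fence. The runner is an upright dark steel plate 12 mm thick (to the left of this face), 2 to 62 mm before the fence, 3 to 46 mm high. Behind it a saddle 34 mm long rides the fence (from 8 mm before it, 52 mm high) with a black knob on top, to 64 mm. Axes as the stop's.
- block_center (a point): Centre of the pine block: plain pale wood, 58 mm (its x) by 145 mm (its y) by 38 mm high, lying flat, this point 19 mm above the table. Weighs 0.2 to 0.45 kg. Starts 7 to 12 cm short of the fence, turned up to 0.35 rad from it, opposite the gap between end stop and runner.
- small_offcut: Bystander, leave alone: small brown oak offcut 32 x 82 x 22 mm; origin centre of underside.
- gauge: Bystander, leave alone: bare steel gauge block 30 x 50 x 20 mm; origin centre of underside.
- tape: Bystander, leave alone: tape measure 72 x 86 x 34 mm behind the fence; origin centre of underside.
- pen: Bystander, leave alone: felt marker 18 x 123 x 20 mm lying behind the fence; origin centre of underside.
- pin: Bystander, leave alone: beech dowel 10 mm thick, 40 mm tall, standing on end at the near left; origin centre of underside.

How it is judged:
On the way, in this order (a step that is already met when the one before it is completed fails the run):
1. the block's long side is flat against the fence (x of block_center in the frame of stop above -0.0325 m and angle between the y axis of block_center and the y axis of stop, either way round below 0.04 rad), for 0.2 s.
2. the runner has closed on the block, which is tight against the end stop and flat on the fence (all of step 1 and y of block_center in the frame of stop below -0.0435 m and value of joint runner above 0.13 m), for 0.2 s.
At the end, for the whole second after the job is handed in: The pine block lies flat on the table at rest, its long side within 3.5 mm of the fence and parallel to it within 0.04 rad, its right end within 4 mm of the end stop, and the runner closed to within 5 mm of its reading with the block tight (all of step 2 and height (world z) of block_center below 0.023 m and angle between block_center's own z axis and vertical below 0.05 rad and linear speed of block below 0.01 m/s and velocity of joint runner below 0.01 m/s); the robot touches nothing.
It fails at once if the pine block was lifted (height (world z) of block_center above 0.031 m).
It fails at once if the pine block was tipped (angle between block_center's own z axis and vertical above 0.3 rad).
It fails at once if another thing on the table was shifted more than 3 cm (distance of any of small_offcut, gauge, tape, pen, pin from where it was at the start of the episode above 0.03 m).
It also fails if it takes over 48 s, if anything falls off the work surface, if the arm or the gripper's body presses on something with over 40 N, if the wrist force passes 120 N, or if a joint passes its speed limit or range.

ROBOT

A 6-joint arm with a two-finger parallel gripper is mounted at the origin on a cart in front of the work surface, level with it; the furniture and walls round the work are solid. World frame = base frame: x ahead of the robot, y to its left, z up, the work surface at z = 0. Lengths are in m, angles in rad, forces in N, time in s.
With the tool pointing down it reaches from about 0.3 to 0.75 m from the base axis. Payload 8.5 kg.
Tool frame: the origin (TCP) lies at the very end of the fingers, on their centre line; the grasp point (between the pads) lies robot.pinch_z behind it (robot.pinch_z is the distance from the TCP to the grasp point, in m); z points along the fingers, y is the direction in which the jaws open and shut (so a half turn about z gives the same grasp; the last joint's range is limited). The gripper opens to 85 mm and grips with 20 to 120 N. Pads are 22 mm wide; open, the fingers measure 114 mm over their backs; the gripper's body (76 mm by 85 mm) begins 54 mm behind the grasp point. The pads swing forward as they close: fully open they stand 13 mm farther back than shut.
Start: joints at [-1.381, 0.381, 1.297, -0, 1.464, -0.215], TCP at [0.217, -0.506, 0.231] pointing down, gripper open.
Joint ranges: [-3.11, 3.11], [-0.89, 2.33], [0.22, 2.48], [-1.42, 4.56], [0.17, 2.85], [-2.88, 2.88]. Speed limits (rad/s): [2.39, 2.39, 3.14, 3.14, 3.14, 3.14].

INTERFACE

Orientations are given as a 3x3 rotation matrix whose columns are the frame's x, y, z axes.
In Python, from bench import robot gives the robot as it stands.
- The arm moves only by the tool send_rows, never from a script. Its argument "increments" is a list of rows, each a list of 3 entries, a list of its own where there are three numbers: the opening, from -1 (shut) to 1 (fully open), so that 0 is half open, then the shift along the tool's x, y, z in mm, then the turn, a rotation vector about the tool's x, y, z in rad. In form: [[hand, [tx, ty, tz], [rx, ry, rz]], ...]. A call has 1 to 12 rows; each row shifts and turns the pose as measured when the row begins, along the tool's axes as they then stand; what a row does not reach is not made up. A row lasts 1/10 s, in which the tool goes at most 50 mm and 8.59 degrees, less where a joint would pass 70% of its speed; a pose out of reach is approached as far as the arm can. A call is refused whole if a number of a shift passes 50 or a number of a turn 0.15, either way. A call with a gripper value outside its range is refused whole. The fingers move at their own pace and stop on an object; "newtons" is the grip in N (left out, the last holds). Time passes only in rows, so rows that do not move let the fingers close. It gives the time, the measured TCP pose, the force and the opening at its end, in the units of the state.
- robot.get_state(): the state, without advancing time (a new reading comes with each control period).
- robot.grab_frame(name): name is "scene" or "top" or "wrist"; returns a dict with "frame" (420x560x3 uint8, red, green, blue), "range_z" (420x560 float32, m along the optical axis (not along the pixel's ray), 0 where there is no reading), "fx", "fy", "cx", "cy" (pixels), "R" (3x3) and "t" (3): a world point X has camera coordinates R X + t. Camera axes: x right, y down, z forward; pixel columns grow to the right and rows downward; lengths in m; the calibration is good to about 2 mm. A picture is of the moment at which its call begins.
- robot.sign_off(): hands the job in, once; it reports no verdict.
Trained networks look in a picture, given as the dict that the camera call returned (one of the last four; its "shot" number tells which), for a name from the list of things; names that differ only in an ending like _2 or _b are one class to them, and where a whole thing is asked for, a point or a joint stands for the part that bears it (a point fixed in the world has none). Each returns a list of dicts, best first, with "conf" (0 to 1); they miss things now and then, are a little off and sometimes report something else, mostly with a low value. They report only what shows in the picture. A call takes as long as a camera call.
- robot.search_frame(label, picture): "centre" ([column, row] in pixels, amid what is visible of it).
- robot.cut_out(label, picture): "region" (420x560 bool, what is visible of it) and "centre" ([column, row] in pixels, amid what is visible of it).
The state is a dict: "time": time; "q": joint angles; "qd": joint speeds; "joint_torque": joint torques, N m; "ee_pos": TCP position; "ee_rot": TCP orientation; "wrist_force": force on the tool from outside, world axes, zero at the start; "wrist_torque": the same for the moment, N m; "finger_gap": finger opening in m.
Only numpy, scipy, OpenCV 4.12 (cv2) and the standard library are available. Lean on these libraries where they do the work, as an engineer would, in place of code of your own. Each camera call takes 0.05 s, during which the arm holds its last target.

## Working session

There is one attempt and no reset: what is moved stays moved. The work goes in short steps, Python scripts to look and compute and a tool call to move; the robot and the scene stay as the last step left them, time stands still between calls to the robot, and variables do not carry over. Pictures are saved under pics/ and viewed, and the job is handed in when it is done.

Besides the shell and the picture viewer there is one more tool, called in YAML: its name, and indented under it one key for each argument. send_rows: Moves the arm, as the interface text tells. Its arguments: {"type":"object","properties":{"increments":{"type":"array"},"newtons":{"type":"number"}},"required":["increments"]}

```bash
mkdir -p pics; ls; python3 - <<'E'
from bench import robot
import cv2,numpy as np,pickle
s=robot.get_state()
for k,v in s.items(): print(k,np.round(v,3).tolist())
print(robot.pinch_z)
for n in ["scene","top"]:
    p=robot.grab_frame(n)
    cv2.imwrite(f"pics/{n}0.png",p["frame"][:,:,::-1])
    print(n,p["shot"],p["fx"],p["cx"],p["cy"],np.round(p["R"],3).tolist(),np.round(p["t"],3).tolist())
    pickle.dump(p,open(f"{n}0.pkl","wb"))
    for l in ["stop","runner","block_center","end_stop_face","runner_face","pin","gauge","small_offcut"]:
        try: print(l,[(np.round(d["centre"],1).tolist(),round(d["conf"],2)) for d in robot.search_frame(l,p)[:2]])
        except Exception as e: print(l,e)
E
```

```text
pics
time 0.0
q [-1.381, 0.381, 1.298, 0.0, 1.464, -0.215]
qd [0.001, -0.001, -0.001, -0.001, -0.001, -0.001]
joint_torque [-0.0, -44.846, -23.128, -0.0, 0.005, 0.0]
ee_pos [0.217, -0.505, 0.231]
ee_rot [[0.919, 0.394, -0.0], [0.394, -0.919, 0.001], [0.0, -0.001, -1.0]]
wrist_force [1.346, -0.453, 0.56]
wrist_torque [0.015, -0.009, 0.042]
finger_gap 0.086
0.0187
scene 1 546.9856523606725 273.83466717162986 220.17958522729066 [[0.066, -0.998, -0.009], [-0.592, -0.032, -0.806], [0.804, 0.059, -0.592]] [0.114, 0.37, 0.908]
stop [([260.8, 210.2], 0.9)]
runner [([206.5, 214.7], 0.85)]
block_center []
end_stop_face [([258.2, 211.4], 0.74)]
runner_face [([207.2, 212.0], 0.6), ([176.1, 260.1], 0.45)]
pin [([205.7, 273.1], 0.41)]
gauge [([369.3, 275.6], 0.83)]
small_offcut [([175.6, 257.4], 0.66)]
top 2 383.65324268134304 282.4493743395678 212.65314525483 [[-0.013, -1.0, -0.002], [-0.984, 0.013, -0.18], [0.18, -0.0, -0.984]] [0.184, 0.559, 0.782]
stop [([284.5, 188.7], 0.72)]
runner [([218.0, 199.1], 0.67), ([322.1, 136.9], 0.2)]
block_center [([296.7, 251.0], 0.65), ([281.4, 187.9], 0.17)]
end_stop_face [([280.9, 188.0], 0.55), ([192.9, 269.5], 0.34)]
runner_face [([214.8, 199.8], 0.94), ([280.8, 186.7], 0.19)]
pin []
gauge [([396.1, 281.7], 0.78)]
small_offcut [([193.1, 270.5], 0.93), ([295.4, 248.8], 0.23)]
```

View pics/top0.png

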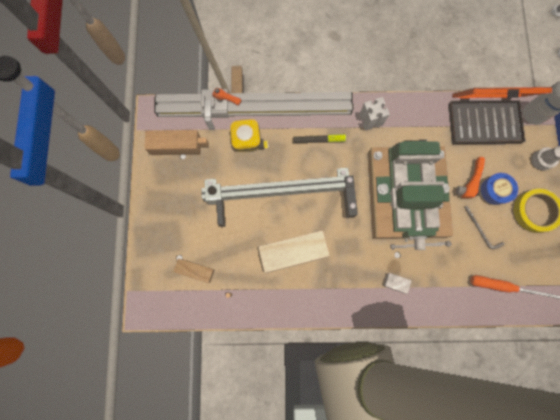

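View pics/scene0.png

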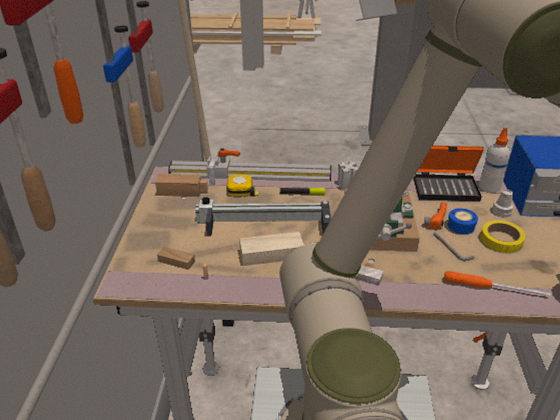

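The top view shows the fence from about (205,190) to (355,178), runner at (218,205), end stop (350,195), block (294,252), gauge (398,283), offcut (194,270) and pin (228,295). Next I'll measure these from depth.

```bash
cat > h.py <<'E'
import numpy as np,cv2
def cloud(p):
    d=p["range_z"];v,u=np.mgrid[0:420,0:560]
    c=np.stack([(u-p["cx"])/p["fx"]*d,(v-p["cy"])/p["fy"]*d,d],-1)
    X=(c-p["t"])@p["R"]
    X[d<=0]=np.nan
    return X
def rect(P):
    (c,s,a)=cv2.minAreaRect(P.astype(np.float32).reshape(-1,1,2)*1000)
    return np.round(c,1),np.round(s,1),round(a,2)
def topmap(X,zlo,zhi,xr,yr):
    m=(X[...,2]>zlo)&(X[...,2]<zhi)&(X[...,0]>xr[0])&(X[...,0]<xr[1])&(X[...,1]>yr[0])&(X[...,1]<yr[1])
    return m
E
python3 - <<'E'
import pickle,numpy as np,cv2
from h import *
for n in ["top","scene"]:
    p=pickle.load(open(n+"0.pkl","rb"));X=cloud(p)
    pts={"top":dict(block=(294,252),fence=(280,187),fl=(230,191),fr=(335,184),run=(220,212),knob=(211,188),end=(350,200),gauge=(398,283),off=(194,270),pin=(228,295),table=(250,220),vise=(395,215)),
     "scene":dict(block=(272,246),fence=(262,207),fl=(220,208),fr=(318,206),run=(209,220),knob=(205,204),end=(325,212),pin=(206,268),off=(176,255),table=(230,230))}[n]
    for k,(u,v) in pts.items(): print(n,k,np.round(np.nanmedian(X[v-1:v+2,u-1:u+2].reshape(-1,3),0),4))
    b=X[pts["block"][1],pts["block"][0]]
    hsv=cv2.cvtColor(p["frame"],cv2.COLOR_RGB2HSV)
    m=topmap(X,0.028,0.05,(b[0]-.08,b[0]+.05),(b[1]-.11,b[1]+.11)).astype(np.uint8)
    k,l,st,ce=cv2.connectedComponentsWithStats(m);i=l[pts["block"][1],pts["block"][0]]
    P=X[(l==i)];print("block",len(P),rect(P[:,:2]),P[:,2].mean())
    f=X[pts["fence"][1],pts["fence"][0]]
    m=topmap(X,0.034,0.044,(f[0]-.04,f[0]+.04),(f[1]-.13,f[1]+.13))
    P=X[m];print("fence",len(P),rect(P[:,:2]),np.median(P[:,2]))
E
```

```text
top block [0.4769 0.153  0.0394]
top fence [0.6217 0.1816 0.0406]
top fl [0.6141 0.2929 0.0402]
top fr [0.6266 0.059  0.0409]
top run [0.5656 0.3131 0.0469]
top knob [0.615  0.3303 0.0643]
top end [0.5888 0.0279 0.0459]
top gauge [ 0.4083 -0.072   0.021 ]
top off [0.4418 0.3717 0.0227]
top pin [0.3879 0.2943 0.04  ]
top table [0.5544 0.2515 0.0015]
top vise [ 0.5516 -0.0637  0.0623]
block 1797 (array([479.8, 153.8]), array([ 58.1, 144.9]), 13.6) 0.0388173459614842
fence 1283 (array([623.2, 182.7]), array([ 42. , 264.7]), 8.41) 0.040879393427574275
scene block [0.4651 0.1494 0.039 ]
scene fence [0.6174 0.1859 0.0404]
scene fl [0.6084 0.2921 0.0397]
scene fr [0.6295 0.0435 0.0399]
scene run [0.5485 0.309  0.0447]
scene knob [0.6004 0.3283 0.0545]
scene end [0.5994 0.0262 0.0442]
scene pin [0.3855 0.2932 0.0317]
scene off [0.4392 0.3711 0.0217]
scene table [0.5683 0.2634 0.0006]
block 1094 (array([477.1, 153.3]), array([ 64. , 144.8]), 13.08) 0.037110506486723406
fence 731 (array([620.3, 184.5]), array([ 37.2, 259.5]), 5.28) 0.039416578317259275
```

```bash
python3 - <<'E'
import pickle,numpy as np,cv2
from h import *
for n in ["top","scene"]:
    p=pickle.load(open(n+"0.pkl","rb"));X=cloud(p)
    m=topmap(X,0.034,0.0445,(.57,.67),(.06,.28))
    P=X[m][:,:2]
    # fence: bin by y, min & max x
    ys=np.arange(.06,.28,.01);lo=[];hi=[];yc=[]
    for y in ys:
        q=P[(P[:,1]>=y)&(P[:,1]<y+.01),0]
        if len(q)>3: lo.append(np.percentile(q,2));hi.append(np.percentile(q,98));yc.append(y+.005)
    yc=np.array(yc)
    for nm,e in(("front",lo),("back",hi)):
        a=np.polyfit(yc,e,1);r=np.polyval(a,yc)-e;k=abs(r)<.004;a=np.polyfit(yc[k],np.array(e)[k],1);print(n,nm,a,"x@.18",np.polyval(a,.18),k.sum(),len(k))
    yaw=-a[0]
    ex=np.array([np.cos(yaw),np.sin(yaw)]);ey=np.array([-np.sin(yaw),np.cos(yaw)])
    m=topmap(X,0.03,0.055,(.53,.60),(-.02,.08));Q=X[m];m=Q[:,0]<.59
    print("end along y",np.percentile(Q[m][:,:2]@ey,[1,5,50,95,99]),"x",np.percentile(Q[m][:,:2]@ex,[1,99]),np.median(Q[m][:,2]))
    m=topmap(X,0.03,0.055,(.53,.59),(.27,.36));Q=X[m]
    print("run along y",np.percentile(Q[:,:2]@ey,[1,5,50,95,99]),"x",np.percentile(Q[:,:2]@ex,[1,99]),np.median(Q[:,2]))
E
```

```text
top front [-0.07401985  0.62473488] x@.18 0.6114113023599342 22 22
top back [-0.07138802  0.64741445] x@.18 0.6345646065747425 22 22
end along y [-0.02668764 -0.02572468 -0.0156937  -0.00737278 -0.00712316] x [0.55711373 0.59017102] 0.044879628429330104
run along y [0.26791399 0.26809565 0.2730378  0.27950162 0.28015688] x [0.56052049 0.60925514] 0.04589003195979847
scene front [-0.07516064  0.62048804] x@.18 0.6069591292476347 22 22
scene back [-0.05397966  0.64296953] x@.18 0.6332531901015339 21 22
end along y [-0.01718118 -0.01511729 -0.00540766  0.00203705  0.00232892] x [0.55384831 0.58985286] 0.04373495224784599
run along y [0.27713092 0.27781517 0.28331677 0.30438008 0.30762452] x [0.55176048 0.60710764] 0.04465038772046646
```

```bash
python3 - <<'E'
import cv2
a=cv2.imread("pics/top0.png")[160:310,170:430];cv2.imwrite("pics/topz.png",cv2.resize(a,None,fx=3,fy=3,interpolation=cv2.INTER_CUBIC))
E
```

```text
(no output)
```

View pics/topz.png

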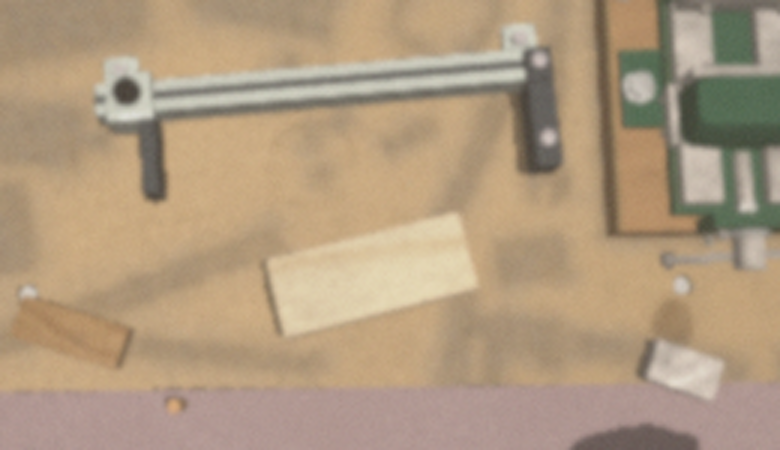

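send_rows:
  increments:
    - [1, [0, 0, 0], [0, 0, 0.11]]
    - [1, [0, 0, 0], [0, 0, 0.11]]
    - [1, [0, 0, 0], [0, 0, 0.11]]
    - [1, [18, -49, 0], [0, 0, 0]]
    - [1, [18, -49, 0], [0, 0, 0]]
    - [1, [18, -49, 0], [0, 0, 0]]
    - [1, [18, -49, 0], [0, 0, 0]]
    - [1, [18, -49, 0], [0, 0, 0]]
    - [1, [18, -49, 0], [0, 0, 0]]
    - [1, [18, -49, 0], [0, 0, 0]]
    - [1, [18, -49, 0], [0, 0, 0]]

```text
time: 2.0
ee_pos: [0.3311, -0.1213, 0.23]
ee_rot: [[0.999, 0.05, 0.002], [0.05, -0.999, -0.002], [0.002, 0.002, -1.0]]
wrist_force: [1.8, -0.5, -0.8]
finger_gap: 0.0855
```

```bash
cat > w.py <<'E'
from bench import robot
import numpy as np
YAW=.0725;EX=np.array([np.cos(YAW),np.sin(YAW)]);EY=np.array([-np.sin(YAW),np.cos(YAW)])
O=(.6226,.1135)
def where():
    s=robot.get_state();p=s["ee_pos"];R=np.array(s["ee_rot"])
    print("t",round(s["time"],2),"TCP stop-frame mm",np.round([(p[:2]@EX-O[0])*1e3,(p[:2]@EY-O[1])*1e3,p[2]*1e3],1),"yaw err",round(np.arctan2(R[1,0],R[0,0])-YAW,4),"tilt",np.round(R[2,:2],3),"F",np.round(s["wrist_force"],1),"gap",round(s["finger_gap"],3))
if __name__=="__main__": where()
E
python3 w.py
```

```text
t 2.0 TCP stop-frame mm [-301.2 -258.4  230. ] yaw err -0.0222 tilt [0.002 0.002] F [ 1.8 -0.5 -0.8] gap 0.086
```

send_rows:
  increments:
    - [1, [16, -44, 0], [0, 0, -0.022]]
    - [1, [16, -44, 0], [0, 0, 0]]
    - [1, [16, -44, 0], [0, 0, 0]]
    - [1, [16, -44, 0], [0, 0, 0]]
    - [1, [16, -44, 0], [0, 0, 0]]
    - [1, [13, -42, 0], [0, 0, 0]]
    - [1, [0, 0, 0], [0, 0, 0]]
    - [1, [0, 0, 0], [0, 0, 0]]

```text
time: 2.8
ee_pos: [0.4067, 0.1638, 0.2313]
ee_rot: [[0.997, 0.081, 0.009], [0.081, -0.997, -0.003], [0.009, 0.004, -1.0]]
wrist_force: [-0.1, 0.1, 1.0]
finger_gap: 0.0854
```

```bash
python3 w.py
```

```text
t 2.8 TCP stop-frame mm [-205.1   20.4  231.3] yaw err 0.0088 tilt [0.009 0.004] F [-0.1  0.1  1. ] gap 0.085
```

send_rows:
  increments:
    - [1, [0, 15, 30], [0.003, -0.009, 0.009]]
    - [1, [0, 0, 40], [0, 0, 0]]
    - [1, [0, 0, 40], [0, 0, 0]]
    - [1, [0, 0, 40], [0, 0, 0]]
    - [1, [0, 0, 30], [0, 0, 0]]
    - [1, [0, 0, 20], [0, 0, 0]]
    - [1, [0, 0, 0], [0, 0, 0]]
    - [1, [0, 0, 0], [0, 0, 0]]

```text
time: 3.6
ee_pos: [0.4112, 0.14, 0.0282]
ee_rot: [[0.998, 0.06, 0.008], [0.06, -0.998, -0.001], [0.008, 0.001, -1.0]]
wrist_force: [-0.1, 0.6, -0.5]
finger_gap: 0.0852
```

```bash
python3 w.py
```

```text
t 3.6 TCP stop-frame mm [-202.4   -3.6   28.2] yaw err -0.0126 tilt [0.008 0.001] F [-0.1  0.6 -0.5] gap 0.085
```

send_rows:
  increments:
    - [1, [0, -8, 12], [0, -0.008, -0.012]]
    - [1, [0, 0, 8], [0, 0, 0]]
    - [1, [0, 0, 0], [0, 0, 0]]
    - [1, [0, 0, 0], [0, 0, 0]]

```text
time: 4.0
ee_pos: [0.4126, 0.1482, 0.0094]
ee_rot: [[0.997, 0.072, 0.005], [0.072, -0.997, -0.001], [0.005, 0.002, -1.0]]
wrist_force: [-0.3, -0.1, 0.1]
finger_gap: 0.0853
```

```bash
python3 - <<'E'
from w import *
import cv2
where()
p=robot.grab_frame("scene");cv2.imwrite("pics/s1.png",cv2.resize(p["frame"][170:310,150:400,::-1],None,fx=3,fy=3))
E
```

```text
t 4.0 TCP stop-frame mm [-200.4    4.4    9.4] yaw err -0.0005 tilt [0.005 0.002] F [-0.3 -0.1  0.1] gap 0.085
```

View pics/s1.png

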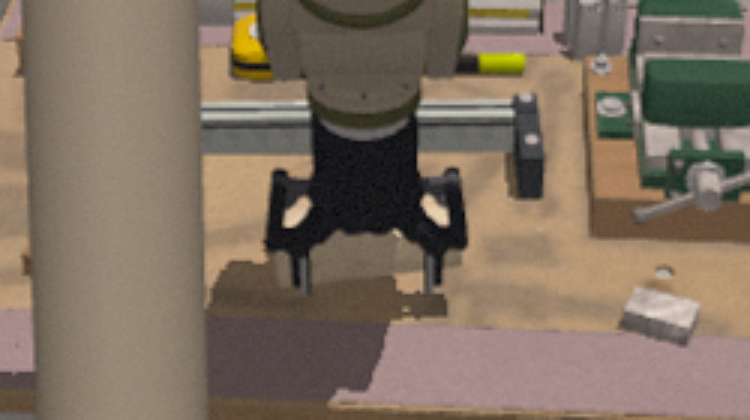

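Fingers stand behind the block, straddling its near long side. I'll push it forward gently.

send_rows:
  increments:
    - [1, [8, 0, 4], [0, -0.004, 0]]
    - [1, [8, 0, 0], [0, 0, 0]]
    - [1, [8, 0, 0], [0, 0, 0]]
    - [1, [8, 0, 0], [0, 0, 0]]
    - [1, [8, 0, 0], [0, 0, 0]]
    - [1, [8, 0, 0], [0, 0, 0]]
    - [1, [8, 0, 0], [0, 0, 0]]
    - [1, [8, 0, 0], [0, 0, 0]]
    - [1, [0, 0, 0], [0, 0, 0]]

```text
time: 4.95
ee_pos: [0.4819, 0.1532, 0.0058]
ee_rot: [[0.997, 0.072, 0.0], [0.072, -0.997, -0.002], [-0.0, 0.002, -1.0]]
wrist_force: [0.2, 0.7, 0.7]
finger_gap: 0.0849
```

```bash
python3 - <<'E'
from w import *
from h import *
where()
p=robot.grab_frame("top");cv2.imwrite("pics/t2.png",cv2.resize(p["frame"][160:310,170:430,::-1],None,fx=3,fy=3))
E
```

```text
t 4.95 TCP stop-frame mm [-130.9    4.4    5.8] yaw err -0.0005 tilt [-0.     0.002] F [0.2 0.7 0.7] gap 0.085
```

View pics/t2.png

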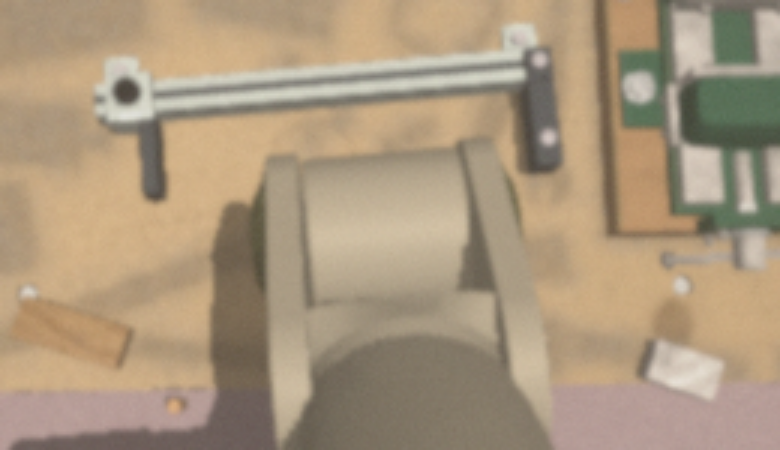

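The top view is hidden by the arm; I'll look with the wrist and scene cameras.

```bash
python3 - <<'E'
from w import *
from h import *
p=robot.grab_frame("wrist");a=p["frame"][:,:,::-1]
q=robot.grab_frame("scene");b=cv2.resize(q["frame"][190:280,190:340,::-1],None,fx=2.6,fy=2.6)
b=cv2.copyMakeBorder(b,0,max(0,420-b.shape[0]),0,0,cv2.BORDER_CONSTANT)[:420]
c=np.hstack([a,b]);cv2.imwrite("pics/w2.png",cv2.resize(c,(790,int(420*790/c.shape[1]))))
X=cloud(p);m=topmap(X,.03,.048,(.4,.62),(0.03,.27));P=X[m];print(m.sum(),np.nanmedian(P[:,2]) if m.sum() else 0)
if m.sum(): print(rect(P[:,:2]))
E
```

```text
67884 0.0379254683349942
(array([511.6, 152.5]), array([ 81.5, 145.6]), 4.02)
```

View pics/w2.png

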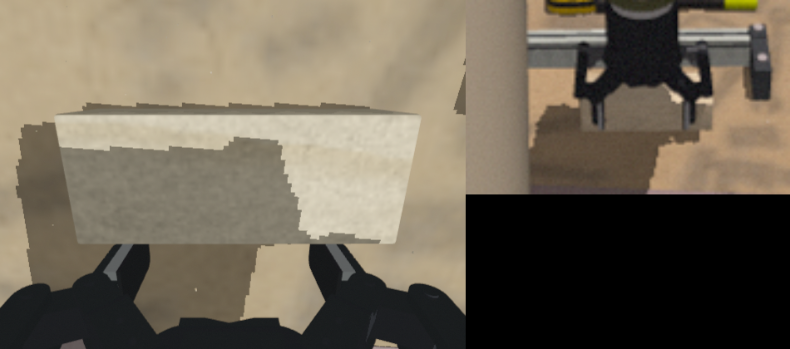

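The block is squared up to the fingers and centred. I'll continue to the fence.

send_rows:
  increments:
    - [1, [8, 0, 0], [0, 0, 0]]
    - [1, [8, 0, 0], [0, 0, 0]]
    - [1, [8, 0, 0], [0, 0, 0]]
    - [1, [8, 0, 0], [0, 0, 0]]
    - [1, [8, 0, 0], [0, 0, 0]]
    - [1, [6, 0, 0], [0, 0, 0]]
    - [1, [4, 0, 0], [0, 0, 0]]
    - [1, [0, 0, 0], [0, 0, 0]]

```text
time: 5.9
ee_pos: [0.5337, 0.1571, 0.0055]
ee_rot: [[0.997, 0.072, -0.004], [0.072, -0.997, -0.002], [-0.004, 0.002, -1.0]]
wrist_force: [0.4, -0.4, 0.0]
finger_gap: 0.0854
```

```bash
cat > wr.py <<'E'
from w import *
from h import *
import sys
where()
p=robot.grab_frame("wrist");cv2.imwrite(f"pics/{sys.argv[1]}.png",p["frame"][:,:,::-1])
X=cloud(p);S=np.stack([X[...,:2]@EX-O[0],X[...,:2]@EY-O[1],X[...,2]],-1)
np.save("S.npy",S)
for v in range(20,420,20):
    for u in (200,):
        print(v,np.round(S[v,u]*1e3,1).tolist(),end="; ")
E
python3 wr.py w3
```

```text
t 5.9 TCP stop-frame mm [-78.9   4.6   5.5] yaw err -0.0001 tilt [-0.004  0.002] F [ 0.4 -0.4  0. ] gap 0.085
20 [33.6, 34.6, 0.1]; 40 [19.2, 26.8, 40.8]; 60 [14.0, 27.2, 40.9]; 80 [8.6, 27.8, 39.7]; 100 [2.9, 27.9, 41.2]; 120 [-4.1, 37.4, -0.9]; 140 [-9.4, 29.8, 36.4]; 160 [-15.7, 29.8, 38.1]; 180 [-22.4, 30.3, 38.0]; 200 [-29.4, 30.9, 37.7]; 220 [-36.7, 31.5, 37.3]; 240 [-43.8, 31.7, 38.5]; 260 [-51.6, 32.3, 38.2]; 280 [-60.1, 33.1, 37.6]; 300 [-91.9, 43.3, -0.0]; 320 [-104.1, 44.3, -0.4]; 340 [-116.5, 45.1, -0.4]; 360 [-129.4, 46.0, -0.3]; 380 [-143.4, 47.1, -0.8]; 400 [-67.1, 23.5, 84.6];
```

View pics/w3.png

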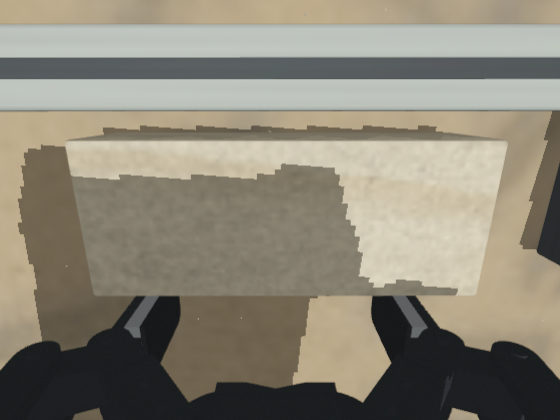

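About 8 mm gap remains, and the block is parallel (far edge at row 141, fence at row 110). Closing slowly.

send_rows:
  increments:
    - [1, [3, 0, 0], [0, 0.004, 0]]
    - [1, [3, 0, 0], [0, 0, 0]]
    - [1, [3, 0, 0], [0, 0, 0]]
    - [1, [2, 0, 0], [0, 0, 0]]

```text
time: 6.35
ee_pos: [0.5427, 0.1579, 0.0053]
ee_rot: [[0.997, 0.073, -0.005], [0.073, -0.997, -0.002], [-0.005, 0.002, -1.0]]
wrist_force: [-14.7, -3.1, 11.2]
finger_gap: 0.0854
```

```bash
python3 wr.py w4
```

```text
t 6.35 TCP stop-frame mm [-69.9   4.7   5.3] yaw err 0.0004 tilt [-0.005  0.002] F [-14.7  -3.1  11.2] gap 0.085
20 [42.5, 34.6, 0.4]; 40 [35.8, 35.4, -1.4]; 60 [23.0, 27.3, 40.7]; 80 [17.7, 28.0, 39.3]; 100 [12.0, 28.1, 40.4]; 120 [6.1, 28.8, 39.1]; 140 [-0.2, 29.7, 37.2]; 160 [-6.7, 30.1, 37.4]; 180 [-13.4, 30.6, 37.2]; 200 [-20.3, 31.0, 37.4]; 220 [-27.1, 31.2, 38.6]; 240 [-35.0, 32.0, 37.5]; 260 [-42.0, 32.1, 39.2]; 280 [-51.0, 33.1, 37.5]; 300 [-82.9, 43.4, -0.1]; 320 [-94.9, 44.3, -0.3]; 340 [-106.9, 45.0, 0.2]; 360 [-121.2, 46.3, -1.4]; 380 [-133.5, 46.9, 0.1]; 400 [-57.3, 23.4, 85.0];
```

View pics/w4.png

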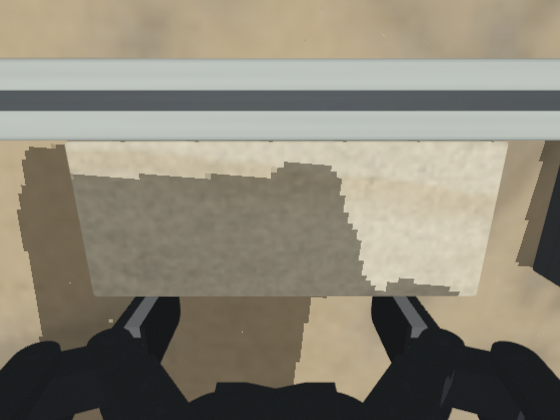

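Flush: the fence edge and block edge coincide at row 140, with about 15 N contact force. I'll hold briefly, back off, lift, and move left of the runner with the gripper closed.

send_rows:
  increments:
    - [1, [1, 0, 0], [0, 0, 0]]
    - [1, [0, 0, 0], [0, 0, 0]]
    - [1, [0, 0, 0], [0, 0, 0]]
    - [1, [-5, 0, 0], [0, 0, 0]]
    - [1, [-15, 0, 0], [0, 0, 0]]
    - [1, [-20, 0, 0], [0, 0, 0]]
    - [1, [0, 0, -40], [0, 0, 0]]
    - [1, [0, 0, -40], [0, 0, 0]]
    - [1, [0, 0, -40], [0, 0, 0]]
    - [-1, [0, -45, -10], [0, 0, 0]]
    - [-1, [20, -45, 0], [0, 0, 0]]
    - [-1, [20, -45, 0], [0, 0, 0]]

```text
time: 7.6
ee_pos: [0.5349, 0.2921, 0.1421]
ee_rot: [[0.998, 0.064, 0.002], [0.064, -0.998, -0.001], [0.002, 0.001, -1.0]]
wrist_force: [0.7, -1.0, 0.7]
finger_gap: 0.0438
```

```bash
python3 wr.py w5; python3 - <<'E'
from h import *
from w import *
p=robot.grab_frame("top");cv2.imwrite("pics/t5.png",cv2.resize(p["frame"][160:310,170:430,::-1],None,fx=3,fy=3))
E
```

```text
t 7.6 TCP stop-frame mm [-67.9 139.1 142.1] yaw err -0.0084 tilt [0.002 0.001] F [ 0.7 -1.   0.7] gap 0.044
20 [77.4, 195.3, -0.1]; 40 [63.8, 196.4, -0.3]; 60 [49.1, 196.5, 4.2]; 80 [34.6, 197.2, 6.2]; 100 [18.3, 188.5, 52.3]; 120 [5.4, 192.2, 39.8]; 140 [-11.5, 202.1, 0.2]; 160 [-28.3, 203.7, -1.4]; 180 [-45.3, 204.6, 0.4]; 200 [-63.3, 206.0, 0.3]; 220 [-81.8, 207.4, 0.4]; 240 [-101.0, 208.8, 0.8]; 260 [-120.6, 210.2, 1.6]; 280 [-59.6, 172.4, 154.6]; 300 [-55.7, 167.3, 177.3]; 320 [-55.6, 164.6, 189.8]; 340 [-55.3, 162.2, 200.5]; 360 [-50.0, 158.7, 215.1]; 380 [-50.5, 157.4, 221.2]; 400 [-50.0, 156.0, 227.5];
```

View pics/w5.png

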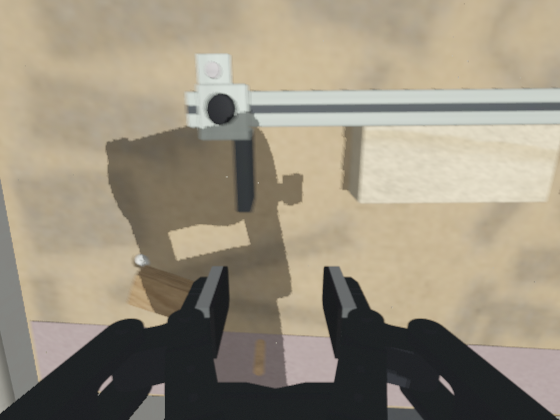

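View pics/t5.png

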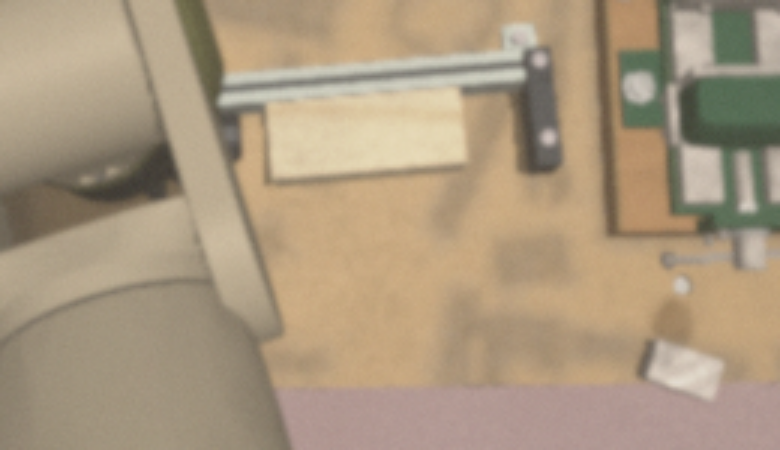

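The block sits flush on the fence; the runner plate is at wrist pixel (245,175). I'll move left of the plate and descend.

```bash
python3 - <<'E'
import numpy as np
S=np.load("S.npy");z=S[...,2]
m=np.zeros(z.shape,bool);m[140:205,225:262]=1
P=S[m&(z>.036)&(z<.055)]*1e3
print(len(P),np.percentile(P,[2,50,98],axis=0).round(1))
m=np.zeros(z.shape,bool);m[130:205,350:558]=1
P=S[m&(z>.033)&(z<.043)]*1e3;print(np.percentile(P,[1,50,99],axis=0).round(1))
E
```

```text
1115 [[-54.3 155.5  40.2]
 [-30.9 161.1  45.8]
 [ -8.9 167.2  47.2]]
[[-56.8 -67.9  36. ]
 [-29.1   3.5  37.9]
 [ -3.4  73.7  39.4]]
```

send_rows:
  increments:
    - [-1, [10, -38, 0], [0, 0, -0.008]]
    - [-1, [10, -38, 0], [0, 0, 0]]
    - [-1, [10, 0, 0], [0, 0, 0]]
    - [-1, [0, 0, 0], [0, 0, 0]]
    - [-1, [0, 0, 0], [0, 0, 0]]

```text
time: 8.2
ee_pos: [0.5597, 0.3752, 0.1394]
ee_rot: [[0.997, 0.078, 0.003], [0.078, -0.997, 0.0], [0.003, 0.0, -1.0]]
wrist_force: [-0.3, -0.5, -0.0]
finger_gap: 0.0001
```

```bash
python3 w.py
```

```text
t 8.2 TCP stop-frame mm [-37.2 220.2 139.4] yaw err 0.0057 tilt [0.003 0.   ] F [-0.3 -0.5 -0. ] gap 0.0
```

send_rows:
  increments:
    - [-1, [0, 0, 40], [0, 0, 0.005]]
    - [-1, [0, 0, 40], [0, 0, 0]]
    - [-1, [0, 0, 30], [0, 0, 0]]
    - [-1, [0, 0, 14], [0, 0, 0]]
    - [-1, [0, 0, 0], [0, 0, 0]]
    - [-1, [0, 0, 0], [0, 0, 0]]

```text
time: 8.8
ee_pos: [0.5602, 0.3702, 0.0144]
ee_rot: [[0.998, 0.068, 0.007], [0.068, -0.998, 0.001], [0.007, -0.001, -1.0]]
wrist_force: [0.8, -1.4, 0.0]
finger_gap: -0.0
```

```bash
python3 wr.py w6; python3 - <<'E'
from h import *
from w import *
p=robot.grab_frame("scene");cv2.imwrite("pics/s6.png",cv2.resize(p["frame"][170:310,150:400,::-1],None,fx=3,fy=3))
E
```

```text
t 8.8 TCP stop-frame mm [-37.1 215.2  14.4] yaw err -0.0048 tilt [ 0.007 -0.001] F [ 0.8 -1.4  0. ] gap -0.0
20 [78.0, 246.6, 0.4]; 40 [70.7, 247.3, -0.5]; 60 [62.7, 247.7, 0.6]; 80 [54.7, 248.3, 0.4]; 100 [46.4, 249.0, -0.3]; 120 [37.8, 249.8, -0.8]; 140 [29.0, 250.2, 0.4]; 160 [19.8, 250.8, 0.4]; 180 [10.3, 251.5, 0.4]; 200 [0.3, 252.3, 0.2]; 220 [-9.9, 253.0, 0.1]; 240 [-20.3, 253.6, 0.9]; 260 [-31.5, 254.5, 0.5]; 280 [-43.3, 255.5, -0.2]; 300 [-54.8, 256.2, 0.7]; 320 [-22.7, 239.7, 65.6]; 340 [-25.8, 238.6, 71.5]; 360 [-33.9, 239.4, 70.7]; 380 [-41.5, 239.9, 70.9]; 400 [-19.6, 232.0, 99.8];
```

View pics/w6.png

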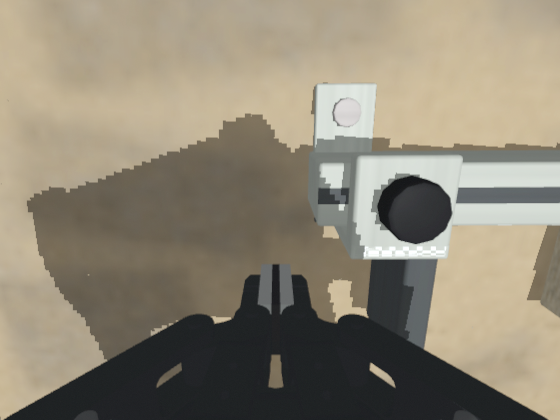

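View pics/s6.png

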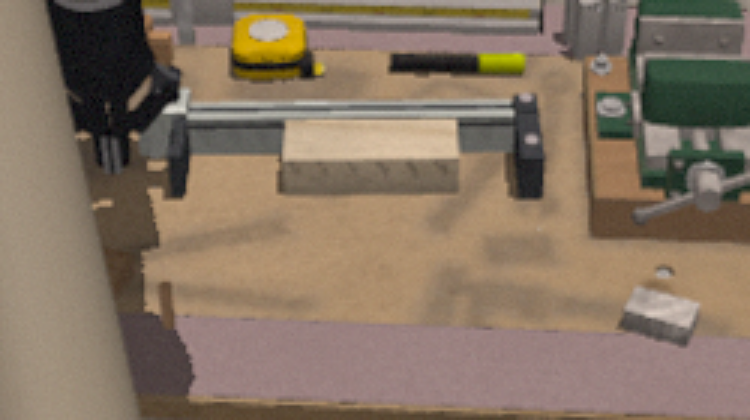

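Fingers are just left of the plate, with nothing touched. Pushing right along the fence.

send_rows:
  increments:
    - [-1, [0, 10, 0], [0, -0.006, -0.005]]
    - [-1, [0, 10, 0], [0, 0, 0]]
    - [-1, [0, 8, 0], [0, 0, 0]]
    - [-1, [0, 8, 0], [0, 0, 0]]
    - [-1, [0, 8, 0], [0, 0, 0]]
    - [-1, [0, 8, 0], [0, 0, 0]]
    - [-1, [0, 8, 0], [0, 0, 0]]
    - [-1, [0, 8, 0], [0, 0, 0]]
    - [-1, [0, 8, 0], [0, 0, 0]]
    - [-1, [0, 8, 0], [0, 0, 0]]
    - [-1, [0, 8, 0], [0, 0, 0]]
    - [-1, [0, 8, 0], [0, 0, 0]]

```text
time: 10.1
ee_pos: [0.5693, 0.2633, 0.0181]
ee_rot: [[0.997, 0.073, 0.007], [0.073, -0.997, 0.005], [0.007, -0.004, -1.0]]
wrist_force: [0.8, 2.0, 0.5]
finger_gap: -0.0003
```

```bash
python3 wr.py w7
```

```text
t 10.1 TCP stop-frame mm [-35.7 107.8  18.1] yaw err 0.001 tilt [ 0.007 -0.004] F [0.8 2.  0.5] gap -0.0
20 [80.5, 141.1, -0.9]; 40 [72.5, 141.3, 0.3]; 60 [64.6, 141.9, 0.1]; 80 [nan, nan, nan]; 100 [47.8, 142.8, 0.9]; 120 [39.0, 143.7, -0.3]; 140 [29.8, 144.3, -0.3]; 160 [23.8, 138.9, 26.0]; 180 [18.3, 136.1, 40.1]; 200 [10.7, 136.6, 40.0]; 220 [2.7, 137.3, 39.7]; 240 [-21.2, 147.7, -0.6]; 260 [-32.4, 148.4, -0.1]; 280 [-43.7, 148.9, 0.8]; 300 [-55.8, 149.7, 0.9]; 320 [-21.8, 132.4, 69.0]; 340 [-24.7, 131.2, 75.1]; 360 [-32.5, 131.8, 74.7]; 380 [-40.2, 132.3, 74.8]; 400 [-17.7, 124.3, 104.3];
```

View pics/w7.png

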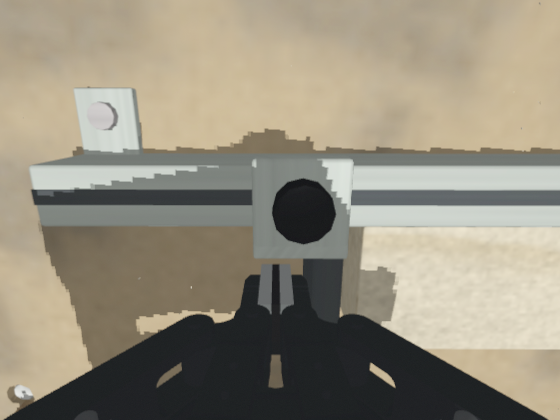

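The runner is moving with the fingers and about to reach the block (gap near col 355). Continuing, slower.

send_rows:
  increments:
    - [-1, [0, 6, 2], [0, -0.007, 0]]
    - [-1, [0, 6, 2], [0, 0, 0]]
    - [-1, [0, 6, 0], [0, 0, 0]]
    - [-1, [0, 6, 0], [0, 0, 0]]
    - [-1, [0, 6, 0], [0, 0, 0]]
    - [-1, [0, 6, 0], [0, 0, 0]]
    - [-1, [0, 5, 0], [0, 0, 0]]

```text
time: 10.85
ee_pos: [0.5731, 0.2193, 0.0144]
ee_rot: [[0.997, 0.074, 0.001], [0.074, -0.997, 0.006], [0.001, -0.006, -1.0]]
wrist_force: [0.9, 4.2, 1.4]
finger_gap: 0.0002
```

```bash
python3 wr.py w8
```

```text
t 10.85 TCP stop-frame mm [-35.1  63.7  14.4] yaw err 0.0011 tilt [ 0.001 -0.006] F [0.9 4.2 1.4] gap 0.0
20 [79.7, 95.8, 0.1]; 40 [72.0, 96.2, 0.8]; 60 [64.5, 97.0, -0.9]; 80 [56.5, 97.5, -0.6]; 100 [48.1, 98.1, -0.5]; 120 [39.5, 98.8, -1.2]; 140 [30.6, 99.2, -0.4]; 160 [24.1, 95.2, 19.6]; 180 [19.8, 91.0, 40.0]; 200 [12.4, 91.5, 40.1]; 220 [4.7, 92.0, 40.1]; 240 [-19.3, 102.7, -0.7]; 260 [-30.0, 103.2, 0.4]; 280 [-41.8, 104.1, -0.1]; 300 [-53.8, 104.9, -0.0]; 320 [-20.9, 88.1, 65.2]; 340 [-23.4, 86.8, 71.9]; 360 [-31.6, 87.6, 71.0]; 380 [-39.2, 88.0, 71.2]; 400 [-18.1, 80.4, 99.1];
```

View pics/w8.png

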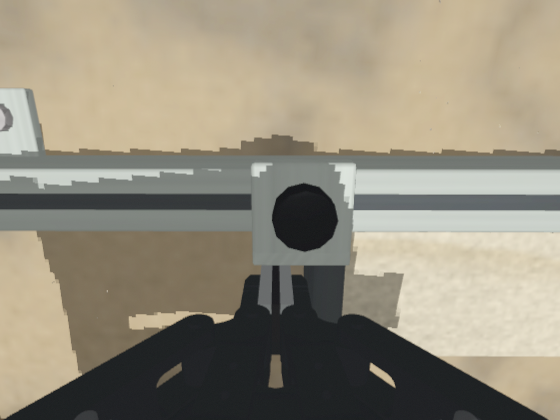

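send_rows:
  increments:
    - [-1, [0, 4, 0], [0, 0, 0]]
    - [-1, [0, 4, 0], [0, 0, 0]]
    - [-1, [0, 3, 0], [0, 0, 0]]
    - [-1, [0, 2, 0], [0, 0, 0]]

```text
time: 11.3
ee_pos: [0.5741, 0.206, 0.0144]
ee_rot: [[0.997, 0.073, 0.001], [0.073, -0.997, 0.008], [0.002, -0.008, -1.0]]
wrist_force: [-1.2, 19.0, 0.9]
finger_gap: 0.0003
```

```bash
python3 w.py
```

```text
t 11.3 TCP stop-frame mm [-35.1  50.4  14.4] yaw err 0.0001 tilt [ 0.002 -0.008] F [-1.2 19.   0.9] gap 0.0
```

Force jumped to 19 N at TCP y≈50 mm (I predicted contact at ≈52), so it's tight. Holding briefly, then backing off and lifting clear to look.

send_rows:
  increments:
    - [-1, [0, 0.5, 0], [0, 0, 0]]
    - [-1, [0, 0, 0], [0, 0, 0]]
    - [-1, [0, 0, 0], [0, 0, 0]]
    - [-1, [0, -4, 0], [0, 0, 0]]
    - [-1, [0, -15, 0], [0, 0, 0]]
    - [-1, [0, -20, 0], [0, 0, 0]]
    - [-1, [0, 0, -40], [0, 0, 0]]
    - [-1, [0, 0, -45], [0, 0, 0]]
    - [-1, [-40, 0, -45], [0, 0, 0]]
    - [-1, [-45, 20, -30], [0, 0, 0]]
    - [-1, [-45, 30, -20], [0, 0, 0]]
    - [-1, [0, 0, 0], [0, 0, 0]]

```text
time: 12.5
ee_pos: [0.4579, 0.1957, 0.1834]
ee_rot: [[0.997, 0.075, -0.005], [0.075, -0.997, 0.003], [-0.004, -0.004, -1.0]]
wrist_force: [0.4, -0.2, -0.1]
finger_gap: -0.0001
```

```bash
python3 wr.py w9; python3 - <<'E'
from h import *
from w import *
p=robot.grab_frame("top");cv2.imwrite("pics/t9.png",cv2.resize(p["frame"][160:310,170:430,::-1],None,fx=3,fy=3))
E
```

```text
t 12.5 TCP stop-frame mm [-151.7   48.5  183.4] yaw err 0.0028 tilt [-0.004 -0.004] F [ 0.4 -0.2 -0.1] gap -0.0
20 [0.8, 115.0, 1.5]; 40 [-14.2, 116.5, -1.1]; 60 [-30.3, 117.6, -1.0]; 80 [-47.0, 118.7, -1.1]; 100 [-64.2, 119.7, -0.3]; 120 [-82.0, 120.6, 1.1]; 140 [-100.5, 122.1, -0.0]; 160 [-119.6, 123.4, -0.2]; 180 [-139.4, 124.7, -0.0]; 200 [-159.8, 125.9, 0.7]; 220 [-181.6, 127.7, -0.7]; 240 [-203.7, 129.1, -0.2]; 260 [-226.7, 130.5, 0.1]; 280 [-250.7, 132.1, 0.3]; 300 [-276.0, 133.9, 0.0]; 320 [-137.1, 73.0, 234.3]; 340 [-140.4, 72.0, 239.8]; 360 [-147.0, 72.2, 240.9]; 380 [-155.2, 72.9, 240.5]; 400 [-133.4, 65.2, 268.7];
```

View pics/w9.png

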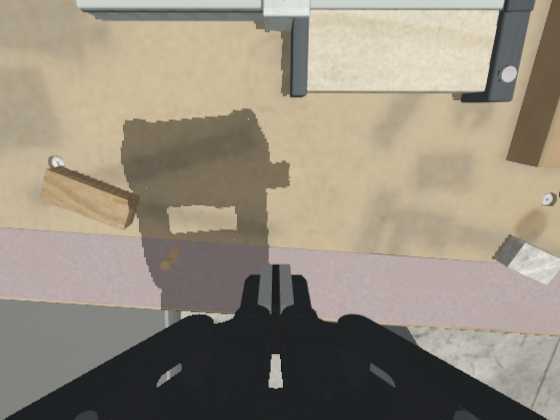

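View pics/t9.png

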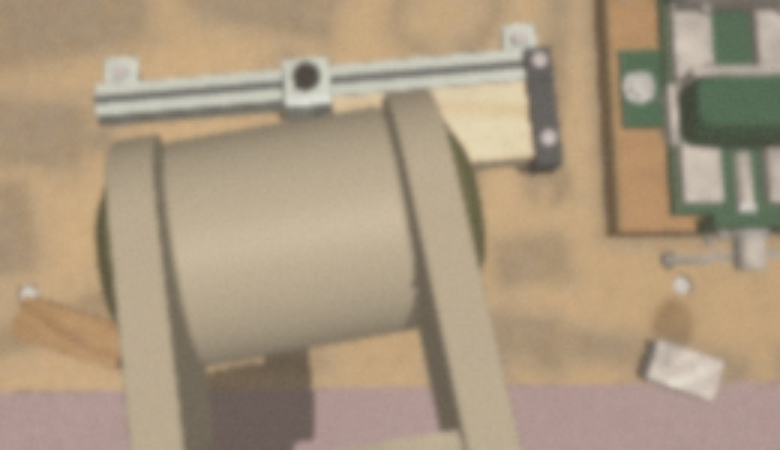

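Block sits between runner and end stop, bystanders unmoved. One better look for the fence gap.

send_rows:
  increments:
    - [-1, [20, 40, 0], [0, 0.004, 0]]
    - [-1, [25, 40, 0], [0, 0, 0]]
    - [-1, [0, 0, 0], [0, 0, 0]]
    - [-1, [0, 0, 0], [0, 0, 0]]

```text
time: 13.0
ee_pos: [0.5162, 0.121, 0.178]
ee_rot: [[0.997, 0.079, -0.004], [0.079, -0.997, 0.004], [-0.004, -0.004, -1.0]]
wrist_force: [0.0, 0.4, -0.2]
finger_gap: 0.0005
```

```bash
python3 wr.py w10 >/dev/null; python3 - <<'E'
import numpy as np,cv2
from h import *
S=np.load("S.npy");im=cv2.imread("pics/w10.png");hsv=cv2.cvtColor(im,cv2.COLOR_BGR2HSV)
z=S[...,2]
m=((z>.033)&(z<.043)&(hsv[...,1]>45)&(S[...,0]>-.075)&(S[...,0]<.0)&(S[...,1]>-.125)&(S[...,1]<.03)).astype(np.uint8)
m=cv2.morphologyEx(m,cv2.MORPH_OPEN,np.ones((5,5)))
P=S[m>0];print(len(P),rect(P[:,:2]))
P=P*1e3;print(np.percentile(P,[.5,50,99.5],axis=0).round(1))
E
```

```text
0 (array([0., 0.]), array([0., 0.]), 0.0)Traceback (most recent call last):
  File "<stdin>", line 8, in <module>
    return _quantile_unchecked(
        a, q, axis, out, overwrite_input, method, keepdims, weights)
    return _ureduce(a,
                    func=_quantile_ureduce_func,
    ...<5 lines>...
                    overwrite_input=overwrite_input,
                    method=method)
    r = func(a, **kwargs)
    result = _quantile(arr,
                       quantiles=q,
    ...<2 lines>...
                       out=out,
                       weights=wgt)
    slices_having_nans = np.isnan(arr[-1, ...])
                                  ~~~^^^^^^^^^
IndexError: index -1 is out of bounds for axis 0 with size 0
```

View pics/w10.png

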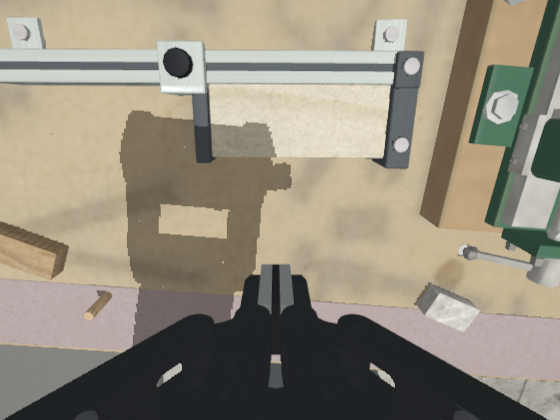

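```bash
python3 - <<'E'
import numpy as np,cv2
from h import *
S=np.load("S.npy")*1e3;im=cv2.imread("pics/w10.png");hsv=cv2.cvtColor(im,cv2.COLOR_BGR2HSV)
print(hsv[120,[200,300,400]].tolist(),hsv[78,300].tolist())
for r in (95,120,150):
    print(r,[(u,hsv[r,u].tolist()[1:],S[r,u].round(1).tolist()) for u in (196,204,206,209,211,214,380,384,386,388,390,394,408)])
for c in (220,300,370): print(c,[(v,hsv[v,c].tolist()[1:],S[v,c].round(1).tolist()) for v in (78,81,83,85,87,154,157,160)])
m=np.zeros(S.shape[:2],bool);m[80:165,205:392]=1
m&=(hsv[...,1]>40)&(hsv[...,2]>70)&(S[...,2]>32)&(S[...,2]<43)
P=S[m];print(len(P),rect(P[:,:2]/1e3),np.percentile(P,[.5,99.5],axis=0).round(1))
E
```

```text
[[100, 21, 109], [21, 32, 230], [99, 23, 110]] [56, 8, 216]
95 [(196, [19, 105], [-9.3, 32.8, 46.9]), (204, [19, 107], [-9.3, 26.7, 46.5]), (206, [19, 92], [-9.2, 25.3, 46.1]), (209, [41, 156], [-8.8, 24.9, 35.6]), (211, [41, 214], [-8.9, 23.0, 37.4]), (214, [41, 216], [-8.9, 20.4, 38.2]), (380, [32, 221], [-8.1, -111.9, 38.3]), (384, [32, 232], [-8.1, -115.1, 38.3]), (386, [33, 227], [-8.1, -116.8, 38.0]), (388, [33, 218], [-8.1, -118.5, 37.8]), (390, [9, 57], [-8.1, -120.0, 37.9]), (394, [21, 96], [-8.2, -121.6, 42.7]), (408, [19, 108], [-8.2, -132.3, 43.3])]
120 [(196, [15, 104], [-27.9, 34.4, 45.7]), (204, [19, 108], [-27.9, 28.1, 45.4]), (206, [21, 108], [-27.9, 26.5, 45.5]), (209, [16, 64], [-28.0, 24.7, 42.0]), (211, [34, 219], [-28.1, 24.1, 36.8]), (214, [34, 220], [-28.1, 21.5, 37.8]), (380, [36, 225], [-27.2, -114.1, 37.6]), (384, [38, 219], [-27.2, -117.4, 37.4]), (386, [39, 210], [-27.2, -119.1, 37.3]), (388, [29, 53], [-27.2, -120.2, 38.9]), (390, [17, 74], [-27.1, -120.7, 42.4]), (394, [23, 110], [-27.1, -124.0, 42.2]), (408, [16, 109], [-26.9, -134.1, 45.0])]
150 [(196
[... 840 characters left out ...]
, 38.7]), (81, [7, 214], [1.7, -47.8, 40.0]), (83, [11, 165], [0.4, -48.0, 38.0]), (85, [32, 221], [-1.0, -48.0, 37.7]), (87, [31, 229], [-2.5, -48.0, 38.5]), (154, [32, 224], [-55.1, -49.6, 38.3]), (157, [42, 207], [-62.7, -52.3, -0.1]), (160, [54, 198], [-65.5, -52.4, 0.5])]
370 [(78, [7, 220], [4.2, -102.4, 39.8]), (81, [8, 219], [2.0, -102.4, 40.6]), (83, [9, 190], [0.7, -103.1, 38.6]), (85, [35, 211], [-0.6, -103.9, 36.0]), (87, [32, 224], [-2.2, -103.5, 38.1]), (154, [35, 221], [-54.7, -108.4, 37.9]), (157, [39, 192], [-57.5, -109.2, 35.8]), (160, [57, 188], [-65.0, -119.4, 0.2])]
2788 (array([-30.5, -47.7]), array([ 54.1, 145.2]), 0.07) [[ -57.3 -119.2   36.1]
 [  -3.6   24.3   39.7]]
```

Block measures x −57..0 mm and y −120..+25 mm, with no gaps and the runner at ≈0.135. Handing in.

```bash
python3 - <<'E'
from w import *
where(); print(robot.sign_off())
E
```

```text
t 13.05 TCP stop-frame mm [-99.  -30.1 177.9] yaw err 0.0068 tilt [-0.004 -0.004] F [-0.1 -0.2 -0.7] gap 0.0
the job is handed in; nothing more can be done
None
```

The pine block is set in the length stop, and I handed the job in at about 13 s. It reported no verdict. I pushed the block square against the fence with the open fingers (about 15 N at contact). Then I pushed the runner along the fence with the closed fingers until the force rose to about 19 N at the end stop, and withdrew.

Last checks, from the wrist camera and depth in the stop's frame:
- **Block position:** it spans about x −57 to 0 mm and y −120 to +25 mm. I saw no gap at the fence, the end stop or the runner, and it is parallel within about 0.01 rad.
- **Runner:** it reads about 0.135, which is the value given for a tight block.
- **Block height:** its top is at about 38 mm, so it lies flat on the table.
- **Other objects:** the offcut, gauge and pin looked where they had been. I did not re-measure them. I did not check the tape and pen again after the last push, but the arm never went near them.
- **Robot:** it was clear of everything at about 18 cm height, with wrist force near zero.

Two checks were imperfect:
- The first automatic block outline found nothing because my colour threshold was wrong, so I redid it with direct depth readings.
- The scene and top cameras placed the fence a few millimetres apart, close to their calibration error. I worked from the top camera, and the contact forces and wrist views agreed with it.

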